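Make up the bath-time kit and the splinter kit from the bathroom shelf stock

ROBOT

A 6-joint arm with a two-finger parallel gripper is mounted at the origin on the work surface. World frame = base frame: x ahead of the robot, y to its left, z up, the work surface at z = 0. Lengths are in mm, angles in rad, forces in N, time in s.
With the tool pointing down it reaches from about 300 to 775 mm from the base axis. Payload 14.6 kg.
Tool frame: the origin (TCP) lies on the centre line of the jaws, within the pads' length; the fingertips stand 19 mm ahead of it and the grasp point (between the pads) is the TCP (bot.tip_reach is the distance from the TCP to the fingertips, in mm); z points along the fingers, y is the line along which they close (so a half turn about z gives the same grasp; the last joint's range is limited). The gripper opens to 85 mm and grips with 20 to 120 N. Pads are 22 mm wide; open, the fingers measure 114 mm over their backs; the gripper's body (76 mm by 85 mm) begins 54 mm behind the grasp point. The pads swing forward as they close: fully open they stand 13 mm farther back than shut.
Start: joints at [1.262, 0.3, 1.521, -0, 1.321, -0.067], TCP at [131.696, 533.99, 250.281] pointing down, gripper open.
Joint ranges: [-3.03, 3.03], [-0.79, 2.21], [0.23, 2.52], [-1.04, 4.18], [0, 3.07], [-2.55, 2.55]. Speed limits (rad/s): [2.22, 2.22, 2.57, 3.14, 3.14, 3.14].

INTERFACE

Orientations are given as a unit quaternion [w, x, y, z].
In Python, from rig import bot gives the robot as it stands. Calls block until the motion is done:
- bot.move_to(position, orientation): joint-space move of the TCP to a pose.
- bot.servo_line(position, attitude=None, speed=150, until_force=None): straight line of the TCP; attitude=None keeps the orientation; speed is the mean speed in mm/s. With until_force (N) it stops when the force on the tool has changed by that much, and returns True; else False.
- bot.move_joints(angles): joint-space move.
- bot.move_gripper(opening, grip_force=None): finger opening in mm; grip_force is the grip in N (None keeps the last); returns when the fingers have stopped.
- bot.dwell(seconds).
- bot.ik(position, orientation): joint angles nearest the present ones, or None.
- bot.read_state(): the state.
- bot.read_camera(name): name is "scene" or "top" or "wrist"; returns a dict with "image" (384x512x3 uint8, blue, green, red), "depth" (384x512 float32, mm along the optical axis (not along the pixel's ray), 0 where there is no reading), "fovy" (degrees; the focal length in pixels is half the picture's height over the tangent of half this angle, whatever the lens; pixels are square), "cx", "cy" (the principal point, pixels), "eye" and "attitude" of the camera in the world; the wrist camera has in their place "mount" (4x4, takes a point from camera to tool coordinates, whose origin is the TCP and whose axes are the flange's). Camera axes: x right, y down, z forward; pixel columns grow to the right and rows downward; lengths in mm; the calibration is good to about 2 mm. A picture is of the moment at which its call begins: read the wrist's pose just before it.
A pose or a line that the arm cannot do raises bot.MotionError and nothing moves.
- bot.finish_job(): hands the job in; it is judged then, once.
The state is a dict: "clock": time; "joint_positions": joint angles; "qvel": joint speeds; "effort": joint torques, N m; "ee_pos": TCP position; "tool_rot": TCP orientation; "ft_force": force on the tool from outside, world axes, zero at the start; "moment": the same for the moment, N m; "grip_width": finger opening in mm; "grip_force": force on a finger pad.
Only numpy, scipy, OpenCV 4.12 (cv2) and the standard library are available. Lean on these libraries where they do the work, as an engineer would, in place of code of your own. Each camera call takes 0.05 s, during which the arm holds its last target. There are 200 camera calls.

TASK

Make up the two bathroom kits from the things on the two white shelves lying on the counter: for the bath-time kit lay the wooden nail brush, bristles down, in the long compartment of the yellow tray and stand the large dark blue cup in its square one; for the splinter kit lay the steel tweezers case in the long compartment of the red tray and stand the closed cream jar and the small pale blue cup in its two square ones, one in each, whichever way round. Everything must rest flat on the floor of its compartment, cups and jar upright, and be let go. Do not tip over a cup or the jar on the way, and leave the green soap box, the pump bottle and the toothbrush tumbler where they are.

Things in the scene. Friction and masses are not known exactly. Their poses are not given: they have to be found in the camera images.
- brush_mid (a point): Wooden nail brush, 92 long (its x axis) x 40 wide (y) x 34 mm high, lying bristles down on a white shelf; pale wooden back 16 mm thick on top, over stiff cream bristles 18 mm deep that stand 4 to 5 mm inside the back's outline. Grip the wood across its 40 mm width. The point is its centre, 17 mm above its underside; z up. About 70 g.
- case_mid (a point): Steel tweezers case, a closed flat metal box 110 long (its x axis) x 28 wide (y) x 20 mm high, lying flat on a white shelf. The point is its centre, 10 mm above its underside; z up. About 90 g.
- jar_mid (a point): Cream-coloured plastic jar with its ribbed twist lid on, closed, 60 mm across the lid (upper 20 mm), 58 mm across the body, 50 mm high, standing on a white shelf. The point is its centre, 25 mm above its underside; z is its axis, up. About 110 g.
- cup_large_mid (a point): Large dark blue stacking cup, open top, 58 mm high, 66 mm across the rim tapering to 61 mm at the foot, walls 2.5 mm, standing mouth up on a white shelf. The point is its centre, 29 mm above its underside; z is its axis, up. About 60 g.
- cup_small_mid (a point): Small pale blue stacking cup, open top, 48 mm high, 54 mm across the rim tapering to 50 mm at the foot, walls 2.5 mm, standing mouth up on a white shelf. The point is its centre, 24 mm above its underside; z is its axis, up. About 40 g.
- tray_yellow: Yellow bath-time tray (floor paler), fixed, 176 (its x) x 132 (y) x 10 mm high. Origin: centre of its underside, z up. Floor 3 mm, rim and ridges 10 mm above the underside. Long compartment for the brush: centre x = -49, y = 0 mm, 66 (x) x 120 mm (y), so the brush lies along the tray's y. Square one for the large cup: centre x = +36, y = 0 mm, 92 x 92 mm.
- tray_red: Red splinter-kit tray (floor pinker), fixed, 156 (its x) x 186 (y) x 10 mm high. Origin: centre of its underside, z up. Floor 3 mm, rim and ridges 10 mm above the underside. Long compartment for the case: centre x = -45, y = 0 mm, 54 (x) x 140 mm (y), so the case lies along the tray's y. Two square ones, 84 x 84 mm, for jar and small cup: centres x = +30, y = +45 and y = -45 mm.
- soap_mid (a point): Closed green soap box 85 (x) x 55 (y) x 30 mm; it stays where it is. The point is its centre, 15 mm above its underside. It stands with the five kit things on two fixed white shelves (130 deep, 320 mm wide, tops 10 mm above the counter), in two rows of three, 105 mm apart in a row, the rows about 180 mm apart, in any order; brush, case and box point roughly away from the robot.
- pump_mid (a point): Amber pump bottle with black pump, 66 mm across, 155 mm high, standing on the counter beyond the shelves; it stays where it is. The point is on its axis, 70 mm above the counter.
- tumbler_mid (a point): White ceramic toothbrush tumbler, 70 mm across, 90 mm high, with two toothbrushes reaching to about 165 mm, standing on the counter beyond the shelves; it stays where it is. The point is on its axis, 45 mm above the counter.
There are look-alikes about, which are no part of the job. Of the things that look like the part that bears brush_mid, the smallest one is meant.

How it is judged (in metres and radians):
At the end, for the whole second after the job is handed in: Yellow tray: brush in the long, large cup in the square compartment. Red tray: case in the long, jar and small cup each in a square one. Each wholly inside (centre within 14 to 20 mm), on the floor (3 mm), level (0.08 rad), brush and case lengthwise (0.35 rad), at rest and let go (x of brush_mid in the frame of tray_yellow between -0.067 and -0.031 m and y of brush_mid in the frame of tray_yellow between -0.02 and 0.02 m and z of brush_mid in the frame of tray_yellow between 0.017 and 0.023 m and angle between each of brush_mid, cup_large_mid, case_mid's own z axis and vertical below 0.08 rad and angle between the x axis of brush_mid and the y axis of tray_yellow, either way round below 0.35 rad and x of cup_large_mid in the frame of tray_yellow between 0.0195 and 0.0525 m and y of cup_large_mid in the frame of tray_yellow between -0.0165 and 0.0165 m and z of cup_large_mid in the frame of tray_yellow between 0.029 and 0.035 m and x of case_mid in the frame of tray_red between -0.0595 and -0.0305 m and y of case_mid in the frame of tray_red between -0.0165 and 0.0165 m and z of case_mid in the frame of tray_red between 0.01 and 0.016 m and angle between the x axis of case_mid and the y axis of tray_red, either way round below 0.35 rad and ((x of jar_mid in the frame of tray_red between 0.015 and 0.045 m and y of jar_mid in the frame of tray_red between 0.03 and 0.06 m and z of jar_mid in the frame of tray_red between 0.025 and 0.031 m and angle between each of jar_mid, cup_small_mid's own z axis and vertical below 0.08 rad and x of cup_small_mid in the frame of tray_red between 0.0115 and 0.0485 m and y of cup_small_mid in the frame of tray_red between -0.0635 and -0.0265 m and z of cup_small_mid in the frame of tray_red between 0.024 and 0.03 m) or (x of jar_mid in the frame of tray_red between 0.015 and 0.045 m and y of jar_mid in the frame of tray_red between -0.06 and -0.03 m and z of jar_mid in the frame of tray_red between 0.025 and 0.031 m and angle between each of jar_mid, cup_small_mid's own z axis and vertical below 0.08 rad and x of cup_small_mid in the frame of tray_red between 0.0115 and 0.0485 m and y of cup_small_mid in the frame of tray_red between 0.0265 and 0.0635 m and z of cup_small_mid in the frame of tray_red between 0.024 and 0.03 m)) and linear speed of each of brush, case, jar, cup_large, cup_small below 0.02 m/s); the robot touches nothing.
It fails at once if the green soap box is shifted by more than 20 mm (distance of soap_mid from where it was at the start of the episode above 0.02 m).
It fails at once if the pump bottle is shifted by more than 20 mm (distance of pump_mid from where it was at the start of the episode above 0.02 m).
It fails at once if the toothbrush tumbler is shifted by more than 20 mm (distance of tumbler_mid from where it was at the start of the episode above 0.02 m).
It fails at once if a cup or the jar is tipped over (beyond 1 rad) (angle between any of jar_mid, cup_large_mid, cup_small_mid's own z axis and vertical above 1 rad).
It also fails if it takes over 136 s, if anything falls off the work surface, if the arm or the gripper's body presses on something with over 40 N, if the wrist force passes 120 N, or if a joint passes its speed limit or range.

## Working session

There is one attempt and no reset: what is moved stays moved. The work goes in short steps, each a Python script; the robot and the scene stay as the last script left them, time stands still between calls to the robot, and variables do not carry over. Pictures are saved under pics/ and viewed, at most 14 in all, crops included, and the job is handed in when it is done.

```bash
mkdir -p pics; ls; python3 - <<'E'
from rig import bot
import cv2,numpy as np,pickle
d={}
for n in("scene","top","wrist"):
    s=bot.read_state();c=bot.read_camera(n);d[n]=c
    cv2.imwrite(f"pics/{n}0.png",c["image"])
    print(n,{k:v for k,v in c.items() if k not in("image","depth")},(c["depth"]>0).mean())
pickle.dump(d,open("cam0.pkl","wb"))
print(s)
E
```

```text
pics
scene {'fovy': 43.10727116086408, 'cx': 247.4366396545046, 'cy': 182.106973462131, 'eye': array([1687.40830724,  717.72968148,  844.23432534]), 'attitude': array([-0.23124097,  0.42323217,  0.76340522, -0.42966803])} 0.9961700439453125
top {'fovy': 52.3296703938055, 'cx': 254.21120391357593, 'cy': 194.1824403444309, 'eye': array([ 502.14578057,   44.62332616, 1135.19867594]), 'attitude': array([ 0.03811009, -0.70127948,  0.71017666, -0.04902881])} 0.9959716796875
wrist {'fovy': 66.29889340415113, 'cx': 255.29420608551348, 'cy': 190.14509232089813, 'mount': array([[ 1.67451598e-03, -9.54095388e-01, -2.99498225e-01,
         7.63988109e+01],
       [ 9.99998204e-01,  1.86340537e-03, -3.45088862e-04,
         7.45100042e-01],
       [ 8.87334294e-04, -2.99497109e-01,  9.54096795e-01,
        -1.24326558e+02],
       [ 0.00000000e+00,  0.00000000e+00,  0.00000000e+00,
         1.00000000e+00]])} 0.996063232421875
{'clock': 0.1, 'joint_positions': array([ 1.26240240e+00,  3.00423011e-01,  1.52152658e+00, -1.37537432e-05,
        1.32069562e+00, -6.65592702e-02]), 'qvel': array([ 0.00044319, -0.00214108, -0.00288952,  0.00130625,  0.00116861,
        0.00166614]), 'effort': array([ 1.48478059e-03, -5.44379425e+01, -3.62362254e+01, -1.34653692e-05,
        3.17395126e-03,  5.44492127e-05]), 'ee_pos': array([131.64216732, 533.81629367, 249.77073689]), 'tool_rot': array([-9.15425871e-05,  1.20621181e-01,  9.92698471e-01, -5.18298138e-04]), 'ft_force': array([-0.15053615, -0.43352217,  0.88385833]), 'moment': array([0.00657841, 0.01351889, 0.01155175]), 'grip_force': 0.0, 'grip_width': 85.52699854045099}
```

View pics/top0.png

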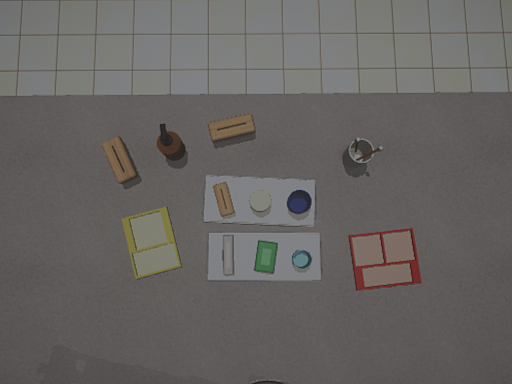

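View pics/scene0.png

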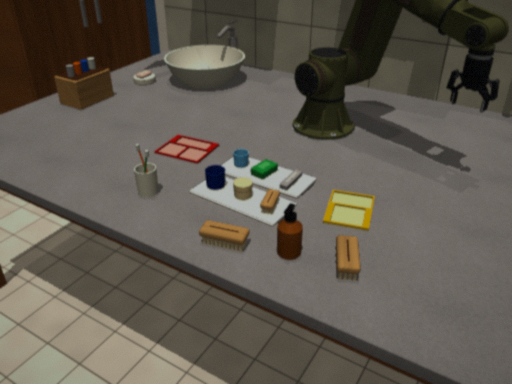

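Top view: back row has the brush (224,199), jar (260,201) and large cup (299,202). The front row has the case (228,255), soap (265,257) and small cup (302,260). The yellow tray is at (152,243) and the red tray at (385,260). In the scene view the two bigger brushes lying on the counter are the look-alikes.

```bash
cat > h.py <<'E'
from rig import bot
import cv2,numpy as np
from scipy.spatial.transform import Rotation as R
def rot(q): return R.from_quat(np.roll(q,-1)).as_matrix()
def cloud(name):
    """image, HxWx3 world points from depth"""
    s=bot.read_state(); c=bot.read_camera(name)
    d=c["depth"]; h,w=d.shape; f=h/2/np.tan(np.radians(c["fovy"])/2)
    u,v=np.meshgrid(np.arange(w),np.arange(h))
    P=np.stack([(u-c["cx"])/f*d,(v-c["cy"])/f*d,d],-1)
    if name=="wrist":
        M=c["mount"]; P=P@M[:3,:3].T+M[:3,3]; P=P@rot(s["ee_pos"]*0+0 if 0 else s["tool_rot"]).T+s["ee_pos"]
    else: P=P@rot(c["attitude"]).T+c["eye"]
    P[d==0]=np.nan
    return c["image"],P
def at(P,xy,r,z0,z1):
    """points near xy, z in band -> minAreaRect (centre, sizes, long-axis angle), median z, count"""
    m=(np.hypot(P[...,0]-xy[0],P[...,1]-xy[1])<r)&(P[...,2]>z0)&(P[...,2]<z1)
    p=P[m].astype(np.float32)
    if len(p)<8: return None
    (cx,cy),(a,b),_=q=cv2.minAreaRect(p[:,:2]); bx=cv2.boxPoints(q)
    e=[bx[1]-bx[0],bx[2]-bx[1]]; l=max(e,key=np.linalg.norm)
    ang=np.arctan2(l[1],l[0])%np.pi
    return np.round([cx,cy,max(a,b),min(a,b),ang,np.median(p[:,2]),len(p)],2)
def colour_rect(img,P,lo,hi,zmax=25):
    """biggest blob of an HSV band near the counter -> its outline's rectangle in world xy"""
    m=cv2.inRange(cv2.cvtColor(img,cv2.COLOR_BGR2HSV),lo,hi); m[~(P[...,2]<zmax)]=0
    n,l,st,_=cv2.connectedComponentsWithStats(cv2.morphologyEx(m,cv2.MORPH_CLOSE,np.ones((5,5))))
    k=1+np.argmax(st[1:,4]); p=P[l==k].astype(np.float32)
    q=cv2.minAreaRect(p[:,:2]); bx=cv2.boxPoints(q); e=[bx[1]-bx[0],bx[2]-bx[1]]
    l=max(e,key=np.linalg.norm)
    return np.round([*q[0],max(q[1]),min(q[1]),np.arctan2(l[1],l[0])%np.pi,np.median(p[:,2])],2)
def down(psi): return np.array([0,np.cos(psi/2),np.sin(psi/2),0])   # tool x at psi, tool y at psi-90deg
YEL=((20,120,60),(35,255,255)); RED=((0,150,50),(6,255,255))
E
sed -i 's/s\["ee_pos"\]\*0+0 if 0 else s\["tool_rot"\]/s["tool_rot"]/' h.py
python3 - <<'E'
from h import *
img,P=cloud("top")
px=dict(brush=(224,199),jar=(260,201),cupL=(299,202),case=(228,255),soap=(265,257),cupS=(302,260),shelf=(245,215),counter=(200,300))
for n,(u,v) in px.items():
    c=np.nanmedian(P[v-2:v+3,u-2:u+3].reshape(-1,3),0); print(n,c.round(1), at(P,c[:2],45,20,90))
print("shelf noise",np.nanstd(P[290:310,190:210,2]))
print("Y",colour_rect(img,P,*YEL),"R",colour_rect(img,P,*RED))
for n,u,v in(("Yrim",126,240),("Rrim",355,270),("Yf",150,262),("Rf",387,275)): print(n,img[v,u],cv2.cvtColor(img[v:v+1,u:u+1],40)[0,0],P[v,u].round(1))
print(bot.tip_reach)
E
```

```text
Traceback (most recent call last):
  File "h.py", line 21, in at
    (cx,cy),(a,b),_=q=cv2.minAreaRect(p[:,:2]); bx=cv2.boxPoints(q)
                      ~~~~~~~~~~~~~~~^^^^^^^^^
cv2.error: OpenCV(4.12.0) /io/opencv/modules/imgproc/src/convhull.cpp:143: error: (-215:Assertion failed) total >= 0 && (depth == CV_32F || depth == CV_32S) in function 'convexHull'
```

```bash
sed -i 's/minAreaRect(p\[:,:2\])/minAreaRect(np.ascontiguousarray(p[:,:2]))/' h.py
python3 - <<'E'
from h import *
img,P=cloud("top")
px=dict(brush=(224,199),jar=(260,201),cupL=(299,202),case=(228,255),soap=(265,257),cupS=(302,260),shelf=(245,215),counter=(200,300))
for n,(u,v) in px.items():
    c=np.nanmedian(P[v-2:v+3,u-2:u+3].reshape(-1,3),0); print(n,c.round(1), at(P,c[:2],45,20,90))
print("noise",np.nanstd(P[290:310,190:210,2]))
print("Y",colour_rect(img,P,*YEL),"R",colour_rect(img,P,*RED))
for n,u,v in(("Yrim",126,240),("Rrim",355,270),("Yf",150,262),("Rf",387,275)): print(n,cv2.cvtColor(img[v:v+1,u:u+1],40)[0,0],P[v,u].round(1))
print(bot.tip_reach)
bot.move_to([400,0,270],down(np.pi/2*2)); print(bot.read_state()["clock"])
img,P=cloud("wrist"); cv2.imwrite("pics/w1.png",cv2.convertScaleAbs(img,alpha=1.8)); np.savez("w1.npz",img=img,P=P)
E
```

```text
brush [624.6 111.7  45.2] [6.2447e+02 1.1335e+02 8.9050e+01 3.9850e+01 2.6000e-01 4.4400e+01
 4.3800e+02]
jar [616.   11.3  61. ] [617.78  11.33  58.7   55.65   3.11  60.17 373.  ]
cupL [ 616.6 -102.8   12.7] [613.35 -96.51  64.1   63.2    0.79  57.24 193.  ]
case [468.7 102.1  31. ] [468.81 102.42  88.73  28.49   3.14  30.02 342.  ]
soap [462.1  -0.7  41.5] [462.88  -3.15  84.99  54.96   2.98  40.09 587.  ]
cupS [ 451.3 -106.7   14.1] [ 455.14 -101.29   51.55   51.12    0.74   53.12  132.  ]
shelf [581.3  53.6  10.3] [603.34  55.82  87.23  35.85   1.64  58.87 124.  ]
counter [343.1 183.3   0.9] None
noise 2.0453085976774537
Y [5.0789e+02 3.2200e+02 1.7385e+02 1.3040e+02 2.6000e-01        nan] R [ 451.63 -343.46  186.04  153.51    1.67     nan]
Yrim [ 24  66 109] [514.5 395.9   0.6]
Rrim [  1 156 121] [ 421.  -256.9   12. ]
Yf [ 32  28 128] [451.2 325.8   1.9]
Rf [ 11  49 124] [ 405.2 -349.5    6. ]
19.0
2.3917
```

View pics/w1.png

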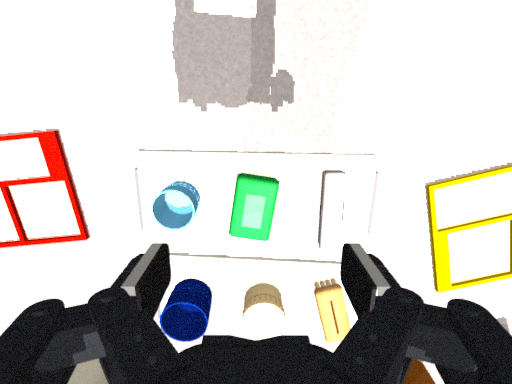

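```bash
python3 - <<'E'
from h import *
d=np.load("w1.npz");img,P=d["img"],d["P"]
for n,xy,r,z0,z1 in(("brush",(624,113),55,38,50),("jar",(618,11),45,52,66),("cupL",(614,-97),45,58,74),("case",(469,102),65,24,36),("soap",(463,-3),60,34,46),("cupS",(455,-101),40,50,64)):
    print(n,at(P,xy,r,z0,z1))
d=cloud("top");img,P=d
print("topcase",at(P,(469,102),65,24,36),"topcupL",at(P,(614,-97),45,55,74),"topcupS",at(P,(455,-101),45,48,64),"pump",at(P,(640,250),80,30,170))
print(bot.read_state()["clock"])
E
```

```text
brush [6.2464e+02 1.1528e+02 9.2290e+01 3.9990e+01 2.6000e-01 4.4330e+01
 1.4220e+03]
jar [ 617.52   13.37   59.37   59.19    1.76   60.47 1338.  ]
cupL [613.25 -95.12  64.8   64.79   1.86  65.34 716.  ]
case [ 469.01  104.01  109.62   31.55    0.     30.46 1664.  ]
soap [ 4.6244e+02 -1.3800e+00  8.3880e+01  5.4890e+01  2.9900e+00  4.0700e+01
  2.5280e+03]
cupS [ 455.48 -100.34   53.26   52.53    2.4    57.73  492.  ]
topcase [470.22 102.28 108.34  28.31   3.14  30.11 400.  ] topcupL [613.14 -96.28  64.03  63.13   0.77  67.09 101.  ] topcupS [ 455.23 -101.58   51.64   50.5     0.74   57.17   76.  ] pump None
2.4917
```

```bash
cat >> h.py <<'E'
def pick(xy,z,psi,opening,force):
    bot.move_gripper(opening,force)
    bot.move_to([*xy,150],down(psi)); bot.servo_line([*xy,z+25],speed=250); bot.servo_line([*xy,z],speed=80)
    bot.move_gripper(0,force)
    bot.servo_line([*xy,160],speed=200)
    s=bot.read_state(); print("held",s["grip_width"].round(1),s["grip_force"].round(1),s["clock"].round(1))
def place(tray,loc,z,psi,opening):
    x,y,a=tray; c,s=np.cos(a),np.sin(a); xy=[x+c*loc[0]-s*loc[1],y+s*loc[0]+c*loc[1]]
    bot.move_to([*xy,150],down(psi)); bot.servo_line([*xy,z+22],speed=200)
    hit=bot.servo_line([*xy,z-10],speed=30,until_force=4)
    print("touch",hit,"dz",(bot.read_state()["ee_pos"][2]-(z-7)).round(1))
    bot.move_gripper(opening); bot.servo_line([*xy,160],speed=200)
    print("placed",bot.read_state()["clock"].round(1))
Y=(508,322,.26); Rd=(451.6,-343.5,1.67-np.pi/2)
E
python3 - <<'E'
from h import *
pick((624.5,114.5),37,.26+np.pi,60,40)
place(Y,(-49,0),37,.26+np.pi/2,58)
img,P=cloud("top"); print(at(P,(460,309),65,30,45),colour_rect(img,P,*YEL))
cv2.imwrite("pics/t2.png",img)
E
```

```text
Traceback (most recent call last):
  File "h.py", line 40, in pick
    s=bot.read_state(); print("held",s["grip_width"].round(1),s["grip_force"].round(1),s["clock"].round(1))
                                     ^^^^^^^^^^^^^^^^^^^^^
AttributeError: 'float' object has no attribute 'round'
```

```bash
sed -i 's/s\["grip_width"\].round(1),s\["grip_force"\].round(1),s\["clock"\].round(1)/np.round([s["grip_width"],s["grip_force"],s["clock"]],1)/; s/bot.read_state()\["clock"\].round(1)/round(bot.read_state()["clock"],1)/' h.py
python3 - <<'E'
from h import *
s=bot.read_state(); print(s["grip_width"],s["grip_force"],s["clock"])
place(Y,(-49,0),37,.26+np.pi/2,58)
img,P=cloud("top"); print(at(P,(460,309),65,30,45),colour_rect(img,P,*YEL))
cv2.imwrite("pics/t2.png",cv2.resize(img[160:300,80:440],None,fx=2,fy=2))
E
```

```text
39.5056507317533 40.74308931827545 5.9833
touch True dz 0.5
placed 10.3
[463.36 297.93  72.24  39.75   1.82  37.41 377.  ] [5.0764e+02 3.2180e+02 1.7466e+02 1.3051e+02 2.5000e-01        nan]
```

View pics/t2.png

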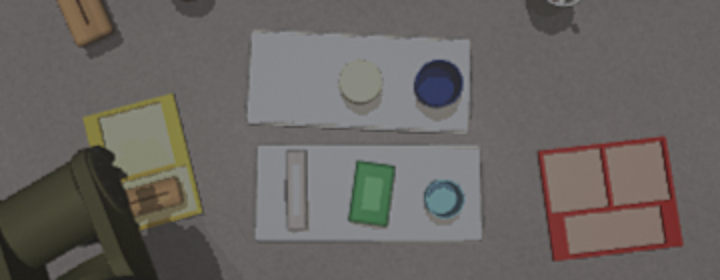

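The brush lies in the yellow tray's long compartment at crop (150,197), partly hidden by the arm. Its top is at 37 mm, as expected, so I'll do the rest.

```bash
python3 - <<'E'
from h import *
h=np.pi/2
pick((613.2,-95.7),45,h,85,25); place(Y,(36,0),45,.26+h,85)
pick((469.5,103),35,np.pi,55,40); place(Rd,(-45,0),35,1.67,48)
img,P=cloud("top"); print("brush",at(P,(460.6,309.4),65,30,45)); print("cupL",at(P,(542.8,331.3),45,50,70))
cv2.imwrite("pics/t3.png",cv2.resize(img[160:300,80:440],None,fx=2,fy=2))
E
```

```text
held [65.7 28.  14.3]
touch True dz 0.7
placed 18.4
held [27.  39.4 22.4]
touch True dz 0.7
placed 26.7
brush [481.22 313.66  92.27  82.43   1.83  37.14 485.  ]
cupL [543.04 328.93  64.35  63.58   1.81  59.71 121.  ]
```

View pics/t3.png

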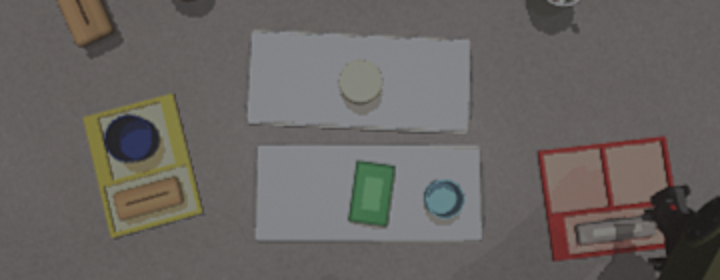

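Crop view: the large cup (133,139) and brush (147,198) sit inside their compartments. The case (613,231) is in the red long one. Jar and small cup are left.

```bash
python3 - <<'E'
from h import *
h=np.pi/2
pick((617.6,12.5),43,h,85,40); place(Rd,(32,-45),43,1.67,74)
pick((455.3,-101),39,h,80,25); place(Rd,(32,45),39,1.67,68)
bot.move_to([420,0,270],down(np.pi))
img,P=cloud("top")
def loc(t,p): d=np.array(p[:2])-t[:2]; c,s=np.cos(t[2]),np.sin(t[2]); return (d@[c,s]).round(1),(d@[-s,c]).round(1),p[2:]
def W(t,x,y): c,s=np.cos(t[2]),np.sin(t[2]); return t[0]+c*x-s*y,t[1]+s*x+c*y
for n,t,x,y,r,a,b in(("brush",Y,-49,0,53,30,45),("cupL",Y,36,0,45,52,70),("case",Rd,-45,0,60,17,30),("jar",Rd,30,-45,42,45,62),("cupS",Rd,30,45,42,42,60)):
    q=at(P,W(t,x,y),r,a,b); print(n,None if q is None else loc(t,q))
print("R",colour_rect(img,P,*RED),"soap",at(P,(462.9,-3),60,34,46))
cv2.imwrite("pics/t4.png",cv2.resize(img[100:300,80:440],None,fx=2,fy=2))
E
```

```text
held [58.7 43.2 30.8]
touch True dz 0.7
placed 34.8
held [53.3 26.3 38.2]
touch True dz 0.8
placed 41.6
brush (np.float64(-49.4), np.float64(-1.7), array([ 90.74,  39.89,   1.83,  37.3 , 478.  ]))
cupL (np.float64(35.4), np.float64(-2.5), array([ 64.01,  63.91,   2.37,  60.18, 112.  ]))
case (np.float64(-44.3), np.float64(1.3), array([109.93,  31.04,   1.65,  22.63, 404.  ]))
jar (np.float64(32.3), np.float64(-45.3), array([ 58.59,  58.07,   1.08,  53.02, 384.  ]))
cupS (np.float64(31.9), np.float64(44.7), array([51.88, 51.78,  1.17, 49.07, 89.  ]))
R [ 451.47 -344.    184.96  154.27    1.67     nan] soap [463.91  -3.23  82.99  54.35   2.99  40.29 505.  ]
```

View pics/t4.png

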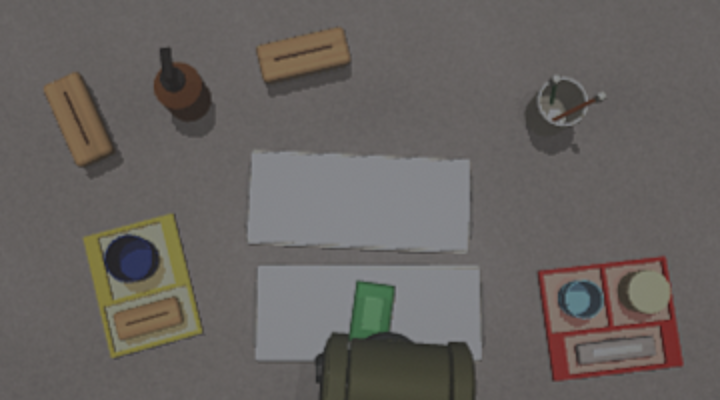

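All five things are centred within a few millimetres, at the right heights. The large cup (133,259) and brush (147,319) are in yellow. The small cup (580,299), jar (645,291) and case (615,350) are in red. The soap box, pump bottle and tumbler have not moved.

```bash
python3 -c "
from rig import bot
print(bot.finish_job())"
```

```text
the job is handed in; nothing more can be done
None
```

Both kits are packed and the job is handed in, at about 43 s of the 136 s allowed; in the last top view all five things were within 3 mm of their compartment centres at the right heights, and the soap box, pump bottle and tumbler were where they started.

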